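# Open the test fixture's hood and hang up its check card

### The arm

A 6-joint arm with a two-finger parallel gripper is mounted at the origin on the work surface. World frame = base frame: x ahead of the robot, y to its left, z up, the work surface at z = 0. Lengths are in m, angles in rad, forces in N, time in s.
With the tool pointing down it reaches from about 0.35 to 0.975 m from the base axis. Payload 4.9 kg.
Tool frame: the origin (TCP) lies at the very end of the fingers, on their centre line; the grasp point (between the pads) lies 19 mm behind it; z points along the fingers, x is the direction in which the jaws open and shut, and the axes are right-handed (so a half turn about z gives the same grasp; the last joint's range is limited). The gripper opens to 85 mm and grips with 20 to 120 N. Pads are 22 mm wide; open, the fingers measure 114 mm over their backs; the gripper's body (76 mm by 85 mm) begins 54 mm behind the grasp point. The pads swing forward as they close: fully open they stand 13 mm farther back than shut.
Start: joints at [-1.36, 0.053, 1.613, -0, 1.476, -0.119], TCP at [0.202, -0.591, 0.231] pointing down, gripper open.
Joint ranges: [-3.01, 3.01], [-1.01, 2.22], [0.06, 2.58], [-1.02, 4.17], [0.09, 2.62], [-3.14, 3.14]. Speed limits (rad/s): [2.57, 2.57, 3.14, 3.14, 3.14, 3.14].

### API

Orientations are given as a unit quaternion [w, x, y, z].
In Python, from plant import manip, imaging gives the robot as it stands.
- The arm moves only by the shell command python3 -m pendant 'ROWS'. ROWS is JSON, a list that holds one entry, the list of rows, each a list of 7 numbers: the turn, a rotation vector about the world's x, y, z in units of pi rad (1.0 is pi rad), then the shift along the world's x, y, z in units of 250 mm (1.0 is 250 mm), then the opening, from 0 (shut) to 1 (fully open). In form: [[[ax, ay, az, tx, ty, tz, claw], ...]]. A call has 1 to 20 rows; each row shifts and turns the commanded pose from where the row before left it; what a row does not reach is not made up. A row lasts 1/8 s, in which the tool goes at most 62.5 mm and 10.7 degrees, less where a joint would pass 70% of its speed; a pose out of reach is approached as far as the arm can. A call with a number of a shift or a turn outside -1 to 1 is refused whole. A call with a gripper value outside its range is refused whole. The fingers move at their own pace and stop on an object; the grip force is fixed at half the most. Time passes only in rows, so rows that do not move let the fingers close. It gives the time, the measured TCP pose, the force and the opening at its end, in the units of the state.
- manip.state(): the state, without advancing time (a new reading comes with each control period).
- imaging.grab_frame(name): name is "side" or "top" or "wrist"; returns a dict with "frame" (384x512x3 uint8, blue, green, red), "mtx" (3x3 intrinsics, pixels), "world_to_cam" (4x4, takes a point from world to camera coordinates). Camera axes: x right, y down, z forward; pixel columns grow to the right and rows downward; lengths in m; the calibration is good to about 2 mm. The wrist camera is an equidistant fisheye: a pixel r from the principal point sees the ray r / f radians off the axis. A picture is of the moment at which its call begins. There is no depth.
- manip.job_done(): hands the job in, once; it reports no verdict.
The state is a dict: "time": time; "joint_pos": joint angles; "joint_vel": joint speeds; "joint_efforts": joint torques, N m; "tool_pos": TCP position; "tool_rot": TCP orientation; "contact_force": force on the tool from outside, world axes, zero at the start; "ft_torque": the same for the moment, N m; "gripper_width": opening from 0.0 (shut) to 1.0 (fully open).
Only numpy, scipy, OpenCV 4.12 (cv2) and the standard library are available. Lean on these libraries where they do the work, as an engineer would, in place of code of your own. Each camera call takes 0.05 s, during which the arm holds its last target. There are 200 camera calls.

### The job

The shift check of the harness tester is finished. Lift the clear hood of the test fixture by its handle and swing it back past the pull of its springs until it stands fully open on its own, then draw the orange check card out of its socket and hang it by its hole on the hook of the card stand with its labelled face outward, away from the stand. Let go of everything, and leave the blue card plugged in and the other things on the bench where they are.

Things in the scene. Friction and masses are not known exactly. Their poses are not given: they have to be found in the camera images.
- fixture: Test fixture fixed to the bench: cream console 200 mm deep (x), 310 wide (y), 45 high in front, 113 at the rear; origin centre of underside, x from the operator's front (robot side) to the rear, z up. Its deck rises rearward at 25 deg. Cards in its two sockets (centres at y = +-70 mm) stand square to the deck: tops lean 25 deg (up to 30 with play) to the front. A clear hood covers them.
- sockets (a point): Point midway between the two black card sockets, at the height of their mouths (24 mm above the deck, square to it), on the cards' middle plane. Fixed to the fixture.
- hood (a joint): Hood angle about its rear hinge, rad: 0 shut, grows as the front edge is lifted and swung back, 1.92 fully open on its stop. Over-centre springs and weight pull it shut below about 1.37 rad and pull it on to the stop above that; it stays nowhere between. Lifting takes about 5 N at the handle near shut, less later; damped 0.25 N m s/rad.
- hood_hinge (a point): Middle of the hood's hinge axis (along the fixture's y) at the rear of the deck; fixed. The hood is clear plastic with white edges, 0.55 kg, 150 mm long, 284 wide, 100 high (square to the deck), open below and behind. When shut its front panel stands square to the deck, leaning 25 deg to the front. Open, it stands behind the hinge, clear of the cards.
- hood_handle (a point): Middle of the hood's handle: round black bar 12 mm thick, 152 long, parallel to the hinge, on two 12 mm posts 140 mm apart that hold its centre line 40 mm out from the front panel, 12 mm below the hood's top face (square to deck). 209 mm from the hinge axis, level with it when shut (within 10 mm). Turns with the hood; the bar can turn between the fingers.
- check_card: Stiff orange card 100 mm wide (y), 88 tall (z), 10 thick (x), about 130 g. Origin centre of its lower plug edge, z to its upper edge. +x face: white label with red stripe; -x face: green board, black chips. Hole 30 wide, 28 high through it; frame beside the hole 35 mm wide (centres y = +-32.5). Starts in one of the two sockets, 24 mm deep, label to the hinge side, 1 mm play; pulls out freely along z.
- card_eye (a point): Centre of the check card's hanging hole (30 mm wide, 28 high), 64 mm above the card's origin; a 10 mm bridge closes it above.
- adapter_card: The blue adapter card, same shape and axes as the check card, in the other socket. It stays plugged in.
- card_stand: Grey steel stand fixed to the bench: base 130 x 140 x 12 mm, upright plate 60 mm wide, up to 187 mm high, its front face at the frame's x = 0. Origin at bench height below the hook's root, z up. One level hook of steel strip, 12 mm wide and 5 thick, sticks out of the plate 165 mm above the bench along the frame's -x (outward), 85 mm long; its last 5 mm are turned up to 175 mm.
- hook_mid (a point): Point on the hook strip's centre line, 45 mm out from the plate, 165 mm above the bench.
- hook_tip (a point): Top of the hook's turned-up end, at its outer face: 85 mm out from the plate, 175 mm above the bench.
- meter: Bystander: yellow hand-held meter, 150 x 76 x 43 mm.
- screwdriver: Bystander: red screwdriver, 190 mm long.
- tape: Bystander: blue tape roll, 90 mm across, 24 mm high.
- connector_bin: Bystander: blue open bin of connectors, 140 x 100 x 55 mm.
- flux_bottle: Bystander: white bottle, 48 mm across, 110 mm high.

How it is judged:
On the way, in this order (a step that is already met when the one before it is completed fails the run):
1. the hood stands fully open (value of joint hood above 1.8 rad), for 0.3 s.
2. the check card is out of its socket (distance of check_card from where it was at the start of the episode above 0.06 m and value of joint hood above 1.8 rad), for 0.1 s.
At the end, for the whole second after the job is handed in: Hood beyond 1.8 rad. Card still (0.05 m/s) on the hook through its hole: hole centre 5-82 mm out from the plate, within 14 mm sideways, 5-18 mm below the hook; upright within 20 deg, square to the hook within 0.5 rad, label outward. Blue card within 15 mm, bystanders within 30 mm of start (value of joint hood above 1.8 rad and x of card_eye in the frame of card_stand between -0.082 and -0.005 m and y of card_eye in the frame of card_stand between -0.014 and 0.014 m and z of card_eye in the frame of card_stand between 0.147 and 0.16 m and contact force between check_card and card_stand above 0.4 N and x of hook_tip in the frame of check_card above 0.002 m and angle between the x axis of check_card and the x axis of card_stand, either way round below 0.5 rad and angle between check_card's own z axis and vertical below 0.35 rad and linear speed of check_card below 0.05 m/s and distance of adapter_card from where it was at the start of the episode below 0.015 m and distance of each of meter, screwdriver, tape, connector_bin, flux_bottle from where it was at the start of the episode below 0.03 m); the robot touches nothing.
It fails at once if the blue adapter card is pulled or knocked out of place (more than 15 mm) (distance of adapter_card from where it was at the start of the episode above 0.015 m).
It fails at once if a bystander is moved more than 30 mm (distance of any of meter, screwdriver, tape, connector_bin, flux_bottle from where it was at the start of the episode above 0.03 m).
It also fails if it takes over 58 s, if anything falls off the work surface, if the arm or the gripper's body presses on something with over 40 N, if the wrist force passes 120 N, or if a joint passes its speed limit or range.

## Working session

There is one attempt and no reset: what is moved stays moved. The work goes in short steps, Python scripts to look and compute and a shell command to move; the robot and the scene stay as the last step left them, time stands still between calls to the robot, and variables do not carry over. Pictures are saved under pics/ and viewed, about 8 in all and at most 12, crops included, and the job is handed in when it is done.

```bash
ls && mkdir -p pics && python3 - <<'E'
from plant import manip, imaging
import cv2, numpy as np, pickle
s=manip.state(); print({k:np.round(v,3).tolist() for k,v in s.items()})
d={n:imaging.grab_frame(n) for n in("side","top")}
pickle.dump(d,open('f0.pkl','wb'))
for n in d:
    cv2.imwrite(f'pics/{n}0.png',d[n]['frame']); print(n,np.round(d[n]['mtx'],1).tolist(),np.round(d[n]['world_to_cam'],3).tolist())
E
```

```text
pics
{'time': 0.0, 'joint_pos': [-1.36, 0.053, 1.614, 0.0, 1.476, -0.119], 'joint_vel': [-0.001, 0.0, 0.001, 0.001, 0.001, -0.0], 'joint_efforts': [-0.0, -39.368, -37.018, -0.0, 0.007, 0.0], 'tool_pos': [0.202, -0.591, 0.23], 'tool_rot': [-0.001, 0.814, -0.581, -0.001], 'contact_force': [-0.054, -1.134, 0.577], 'ft_torque': [-0.017, 0.005, 0.019], 'gripper_width': 1.0}
side [[432.3, 0.0, 252.2], [0.0, 432.3, 190.3], [0.0, 0.0, 1.0]] [[-0.885, -0.466, -0.01, 0.485], [-0.281, 0.551, -0.786, 0.273], [0.372, -0.692, -0.619, 1.247], [0.0, 0.0, 0.0, 1.0]]
top [[403.6, 0.0, 254.8], [0.0, 403.6, 193.6], [0.0, 0.0, 1.0]] [[0.019, -1.0, 0.002, -0.057], [-0.982, -0.019, -0.187, 0.568], [0.187, 0.001, -0.982, 1.165], [0.0, 0.0, 0.0, 1.0]]
```

View pics/side0.png

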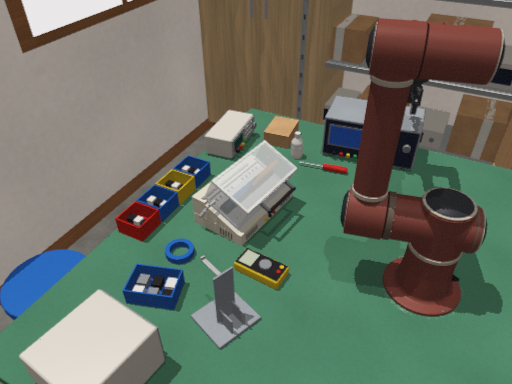

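View pics/top0.png

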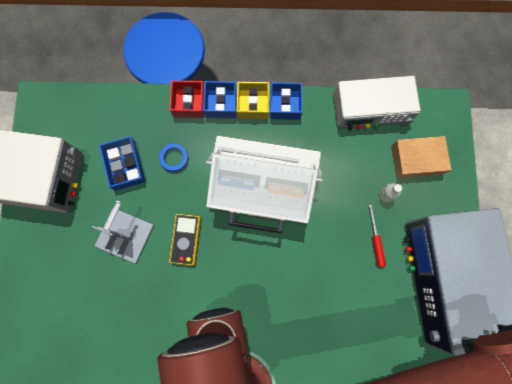

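The fixture is at top (265,180), the handle bar at about (230..283, 225), and the orange card is on the right side (-y). The stand is at top (123,235), with its hook pointing up in the image, about world +x. I'll enlarge both for precise points.

```bash
cat > h.py <<'E'
import numpy as np, cv2, pickle
def ray(f,p):
    M=f['world_to_cam'];R=M[:3,:3];c=-R.T@M[:3,3]
    d=R.T@np.linalg.inv(f['mtx'])@np.array([p[0],p[1],1.]);return c,d/np.linalg.norm(d)
def plane(f,p,z):
    c,d=ray(f,p);return c+d*(z-c[2])/d[2]
def tri(f,p,g,q):
    c,d=ray(f,p);e,k=ray(g,q)
    t=np.linalg.lstsq(np.c_[d,-k],e-c,rcond=None)[0]
    a=c+d*t[0];b=e+k*t[1];return (a+b)/2,np.linalg.norm(a-b)
def proj(f,P):
    M=f['world_to_cam'];q=M[:3,:3]@np.asarray(P,float)+M[:3,3];q=f['mtx']@q;return q[:2]/q[2]
E
python3 - <<'E'
import pickle,cv2,numpy as np
d=pickle.load(open('f0.pkl','rb'))
def crop(f,x,y,w,h,s):
    im=cv2.resize(f['frame'][y:y+h,x:x+w],None,fx=s,fy=s,interpolation=cv2.INTER_CUBIC)
    for i in range(0,w,10): cv2.line(im,(i*s,0),(i*s,8 if (x+i)%50 else 20),(0,0,255),1)
    for i in range(0,h,10): cv2.line(im,(0,i*s),(8 if (y+i)%50 else 20,i*s),(0,0,255),1)
    return im
a=crop(d['side'],190,140,120,110,4); b=crop(d['top'],200,130,130,110,3)
c=crop(d['side'],180,245,90,105,3); e=crop(d['top'],90,190,70,80,3)
out=np.zeros((440+330-170,800,3),np.uint8)
out=np.zeros((600,800,3),np.uint8)
a=crop(d['side'],190,140,110,100,4); out[:400,:440]=a
b=crop(d['top'],200,130,120,110,3); out[:330,440:800]=b
c=crop(d['side'],185,250,85,66,3); out[402:600,:255]=c
e=crop(d['top'],90,195,80,70,3);out[340:550,450:690]=e
cv2.imwrite('pics/c1.png',out)
E
```

```text
(no output)
```

View pics/c1.png

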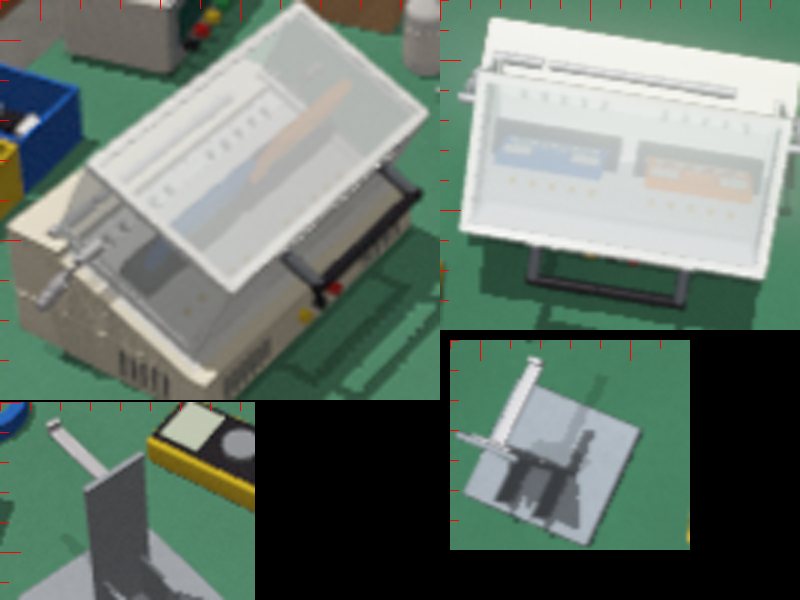

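The crop shows the bar ends at top (230,224)/(282,230.7) and side (269.5,215)/(294,188.8). The hook tip is at side (201.7,257.7) and top (118,201.7). The orange card is on the -y side, the blue card on +y.

```bash
python3 - <<'E'
from h import *
d=pickle.load(open('f0.pkl','rb'));S,T=d['side'],d['top']
np.set_printoptions(precision=4,suppress=True)
a,ea=tri(S,(269.5,215),T,(230,224.3));b,eb=tri(S,(294,188.8),T,(282,230.7))
print('bar',a,ea,b,eb,np.linalg.norm(a-b),(a+b)/2)
t,e=tri(S,(201.7,257.7),T,(118,201.7));print('tip',t,e)
print('tip plane',plane(S,(201.7,257.7),.173),plane(T,(118,201.7),.173))
r,e=tri(S,(220,274.3),T,(106.7,229.5));print('root',r,e)
# plate top edge ends, z=.187: side corners, top corners
for f,p in((S,(213.3,279)),(S,(232.7,268)),(T,(92.5,226.7)),(T,(115.5,235))): print(plane(f,p,.187))
# base corners at z=.012 top view
for p in((118,210.5),(153.5,225),(136.5,263),(95,245.5)): print('base',plane(T,p,.012))
# hood top corners in both
for n,p,q in(('fl',(248.5,212),(206.5,207.5)),('fr',(297,168.5),(308,222)),('bl',(212.5,180.5),(214,154)),('br',(263.5,140.5),(315,171))): print(n,*tri(S,p,T,q))
E
```

```text
bar [0.4717 0.0235 0.0967] 0.0037016911891324207 [ 0.4547 -0.1257  0.1026] 0.001907805314879972 0.15027440106616538 [ 0.4632 -0.0511  0.0997]
tip [0.5195 0.3253 0.1687] 0.003800614279904344
tip plane [0.519  0.3289 0.173 ] [0.517 0.323 0.173]
root [0.4461 0.3506 0.1686] 0.009582832101841712
[0.4486 0.3844 0.187 ]
[0.4246 0.3332 0.187 ]
[0.4466 0.3799 0.187 ]
[0.4259 0.3175 0.187 ]
base [0.5157 0.3762 0.012 ]
base [0.4728 0.2634 0.012 ]
base [0.3567 0.3071 0.012 ]
base [0.4068 0.4373 0.012 ]
fl [0.5116 0.0872 0.1427] 0.002672200885877613
fr [ 0.4765 -0.1959  0.1342] 0.00044121524082212137
bl [0.6481 0.0656 0.1995] 0.00010844978652020808
br [ 0.6073 -0.2055  0.2035] 0.004720867751638606
```

```bash
python3 -m pendant '[[[0,0,0,0,0,0.2,0.4],[0,0,0,0,0,0.2,0.4],[0,0,0.03,0.0757,0.1813,0,0.4],[0,0,0.03,0.0757,0.1813,0,0.4],[0,0,0.03,0.0757,0.1813,0,0.4],[0,0,0.03,0.0757,0.1813,0,0.4],[0,0,0.03,0.0757,0.1813,0,0.4],[0,0,0.03,0.0757,0.1813,0,0.4],[0,0,0.03,0.0757,0.1813,0,0.4],[0,0,0.03,0.0757,0.1813,0,0.4],[0,0,0.03,0.0757,0.1813,0,0.4],[0,0,0.03,0.0757,0.1813,0,0.4],[0,0,0.03,0.0757,0.1813,0,0.4],[0,0,0.03,0.0757,0.1813,0,0.4],[-0.0056,-0.046,0,0,0,-0.1,0.4],[-0.0056,-0.046,0,0,0,-0.1,0.4],[-0.0056,-0.046,0,0,0,-0.1,0.4],[0,0,0,0,0,0,0.4]]]' && cat > st.py <<'E'
from plant import manip
import numpy as np
from scipy.spatial.transform import Rotation as R
s=manip.state();q=s['tool_rot'];r=R.from_quat([q[1],q[2],q[3],q[0]]).as_matrix()
np.set_printoptions(precision=3,suppress=True)
print('t',s['time'],'p',np.array(s['tool_pos']),'x',r[:,0],'z',r[:,2],'j',np.array(s['joint_pos']),'F',np.array(s['contact_force']),'g',s['gripper_width'])
E
python3 st.py
```

```text
time: 2.35
tool_pos: [0.4261, -0.0464, 0.2495]
tool_rot: [0.013, 0.976, -0.054, 0.212]
contact_force: [-0.4, -0.1, 0.7]
gripper_width: 0.399
t 2.35 p [ 0.426 -0.046  0.25 ] x [ 0.905 -0.1    0.414] z [ 0.412 -0.049 -0.91 ] j [-0.345 -0.824  2.278  0.098  1.272 -0.243] F [-0.362 -0.093  0.666] g 0.3986268329739597
```

```bash
python3 -m pendant '[[[0,0,0,0.006,0,-0.15,0.4],[0,0,0,0.006,0,-0.15,0.4],[0,0,0,0,0,0,0.4]]]' && python3 st.py && python3 - <<'E'
from plant import imaging
import cv2,numpy as np
a=imaging.grab_frame('side')['frame'];b=imaging.grab_frame('wrist')['frame'];t=imaging.grab_frame('top')['frame']
A=cv2.resize(a[130:250,190:323],None,fx=3,fy=3);B=cv2.resize(t[130:250,190:323],None,fx=3,fy=3)
o=np.zeros((600,800,3),np.uint8);o[:360,:399]=A;o[:360,400:799]=B;o[362:600,:317]=cv2.resize(b,(317,238))
cv2.imwrite('pics/c2.png',o)
E
```

```text
time: 2.72
tool_pos: [0.4323, -0.0473, 0.1804]
tool_rot: [0.014, 0.975, -0.054, 0.214]
contact_force: [-0.2, 0.5, 0.7]
gripper_width: 0.403
t 2.725 p [ 0.432 -0.047  0.18 ] x [ 0.903 -0.099  0.418] z [ 0.415 -0.05  -0.908] j [-0.341 -0.776  2.367  0.102  1.13  -0.254] F [-0.237  0.527  0.677] g 0.4025390542974332
```

View pics/c2.png

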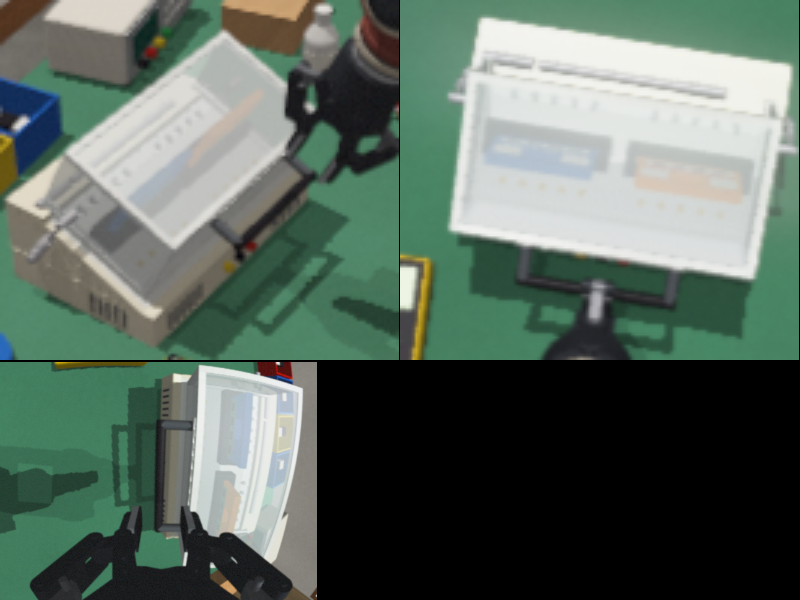

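Viewed: in the wrist view the bar (x≈160) lies midway between the fingers (133 and 185). In the top view the gripper is on the bar's middle. Next I advance and grip.

```bash
python3 -m pendant '[[[0,0,0,0.055,-0.0067,-0.121,0.4],[0,0,0,0.055,-0.0067,-0.121,0.4],[0,0,0,0.055,-0.0067,-0.121,0.4],[0,0,0,0,0,0,0.4],[0,0,0,0,0,0,0],[0,0,0,0,0,0,0],[0,0,0,0,0,0,0],[0,0,0,0,0,0,0]]]' && python3 st.py
```

```text
time: 3.88
tool_pos: [0.4727, -0.0524, 0.0917]
tool_rot: [0.014, 0.975, -0.054, 0.215]
contact_force: [-9.0, -0.1, 2.3]
gripper_width: 0.123
t 3.875 p [ 0.473 -0.052  0.092] x [ 0.902 -0.099  0.421] z [ 0.418 -0.051 -0.907] j [-0.316 -0.507  2.367  0.108  0.858 -0.258] F [-8.975 -0.082  2.343] g 0.12253728563157136
```

```bash
python3 -c "
import numpy as np
t=np.r_[0,.05,np.linspace(.15,1.80,16),1.86]
d=np.diff(np.c_[.209*(1-np.cos(t)),.209*np.sin(t)],axis=0)/.25
for a,b in d: print([0,0,0,round(a*.9934,3),round(-a*.1148,3),round(b,3),0],end=',')
"
```

```text
[0, 0, 0, np.float64(0.001), np.float64(-0.0), np.float64(0.042), 0],[0, 0, 0, np.float64(0.008), np.float64(-0.001), np.float64(0.083), 0],[0, 0, 0, np.float64(0.019), np.float64(-0.002), np.float64(0.09), 0],[0, 0, 0, np.float64(0.028), np.float64(-0.003), np.float64(0.087), 0],[0, 0, 0, np.float64(0.038), np.float64(-0.004), np.float64(0.084), 0],[0, 0, 0, np.float64(0.047), np.float64(-0.005), np.float64(0.079), 0],[0, 0, 0, np.float64(0.055), np.float64(-0.006), np.float64(0.073), 0],[0, 0, 0, np.float64(0.063), np.float64(-0.007), np.float64(0.067), 0],[0, 0, 0, np.float64(0.069), np.float64(-0.008), np.float64(0.06), 0],[0, 0, 0, np.float64(0.076), np.float64(-0.009), np.float64(0.052), 0],[0, 0, 0, np.float64(0.081), np.float64(-0.009), np.float64(0.043), 0],[0, 0, 0, np.float64(0.085), np.float64(-0.01), np.float64(0.034), 0],[0, 0, 0, np.float64(0.088), np.float64(-0.01), np.float64(0.024), 0],[0, 0, 0, np.float64(0.09), np.float64(-0.01), np.float64(0.014), 0],[0, 0, 0, np.float64(0.091), np.float64(-0.011), np.float64(0.004), 0],[0, 0, 0, np.float64(0.091), np.float64(-0.011), np.float64(-0.006), 0],[0, 0, 0, np.float64(0.09), np.float64(-0.01), np.float64(-0.016), 0],[0, 0, 0, np.float64(0.048), np.float64(-0.006), np.float64(-0.013), 0],
```

```bash
python3 -m pendant '[[[0,0,0,0.001,0,0.042,0],[0,0,0,0.008,-0.001,0.083,0],[0,0,0,0.019,-0.002,0.09,0],[0,0,0,0.028,-0.003,0.087,0]]]' && python3 -m pendant '[[[0,0,0,0.038,-0.004,0.084,0],[0,0,0,0.047,-0.005,0.079,0],[0,0,0,0.055,-0.006,0.073,0],[0,0,0,0.063,-0.007,0.067,0]]]'
```

```text
time: 4.38
tool_pos: [0.484, -0.054, 0.1644]
tool_rot: [0.015, 0.976, -0.054, 0.211]
contact_force: [-11.2, -4.4, -4.7]
gripper_width: 0.118
time: 4.88
tool_pos: [0.5371, -0.0615, 0.2461]
tool_rot: [0.017, 0.975, -0.054, 0.215]
contact_force: [-12.6, -8.2, 3.5]
gripper_width: 0.119
```

```bash
python3 -m pendant '[[[0,0,0,0.069,-0.008,0.06,0],[0,0,0,0.076,-0.009,0.052,0],[0,0,0,0.081,-0.009,0.043,0],[0,0,0,0.085,-0.01,0.034,0],[0,0,0,0.088,-0.01,0.024,0]]]' && python3 -m pendant '[[[0,0,0,0.09,-0.01,0.014,0],[0,0,0,0.091,-0.011,0.004,0],[0,0,0,0.091,-0.011,-0.006,0],[0,0,0,0.09,-0.01,-0.016,0],[0,0,0,0.048,-0.006,-0.013,0],[0,0,0,0,0,0,0]]]' && python3 st.py
```

```text
time: 5.5
tool_pos: [0.6389, -0.075, 0.2994]
tool_rot: [0.019, 0.974, -0.055, 0.218]
contact_force: [-4.3, -13.7, -1.1]
gripper_width: 0.119
time: 6.25
tool_pos: [0.7417, -0.0863, 0.2941]
tool_rot: [0.017, 0.974, -0.054, 0.218]
contact_force: [1.0, -9.6, -2.0]
gripper_width: 0.116
t 6.25 p [ 0.742 -0.086  0.294] x [ 0.899 -0.098  0.427] z [ 0.423 -0.057 -0.904] j [-0.231  0.04   1.566  0.046  1.097 -0.131] F [ 0.966 -9.637 -1.962] g 0.11589741966587719
```

```bash
python3 -m pendant '[[[0,0,0,0,0,0,0.4],[0,0,0,0,0,0,0.4],[0,0,0,0,0,0,0.4],[0,0,0,-0.063,0.008,0.136,0.4],[0,0,0,-0.063,0.008,0.136,0.4],[0,0,0,-0.063,0.008,0.136,0.4],[0,0,0,-0.2,0,0.05,0.4],[0,0,0,-0.2,0,0,0.4],[0,0,0,-0.2,0,0,0.4],[0,0,0,0,0,0,0.4]]]' && python3 st.py && python3 - <<'E'
from plant import imaging
import cv2,numpy as np,pickle
d={n:imaging.grab_frame(n) for n in("side","top","wrist")};pickle.dump(d,open('f1.pkl','wb'))
def crop(f,x,y,w,h,s):
    im=cv2.resize(f['frame'][y:y+h,x:x+w],None,fx=s,fy=s,interpolation=cv2.INTER_CUBIC)
    for i in range(0,w,10): cv2.line(im,(i*s,0),(i*s,8 if (x+i)%50 else 20),(0,0,255),1)
    for i in range(0,h,10): cv2.line(im,(0,i*s),(8 if (y+i)%50 else 20,i*s),(0,0,255),1)
    return im
o=np.zeros((600,800,3),np.uint8)
o[:400,:400]=crop(d['side'],190,140,100,100,4);o[:400,400:]=crop(d['top'],220,120,100,100,4)
o[402:600,:264]=cv2.resize(d['side']['frame'],(264,198));o[402:600,266:530]=cv2.resize(d['top']['frame'],(264,198));o[402:600,532:796]=cv2.resize(d['wrist']['frame'],(264,198))
cv2.imwrite('pics/c3.png',o)
E
```

```text
time: 7.5
tool_pos: [0.5414, -0.0764, 0.4069]
tool_rot: [0.015, 0.974, -0.054, 0.218]
contact_force: [0.2, -0.6, -0.3]
gripper_width: 0.397
t 7.5 p [ 0.541 -0.076  0.407] x [ 0.899 -0.098  0.426] z [ 0.423 -0.052 -0.905] j [-0.32  -0.474  1.821  0.085  1.363 -0.209] F [ 0.239 -0.63  -0.284] g 0.39687569279582924
```

View pics/c3.png

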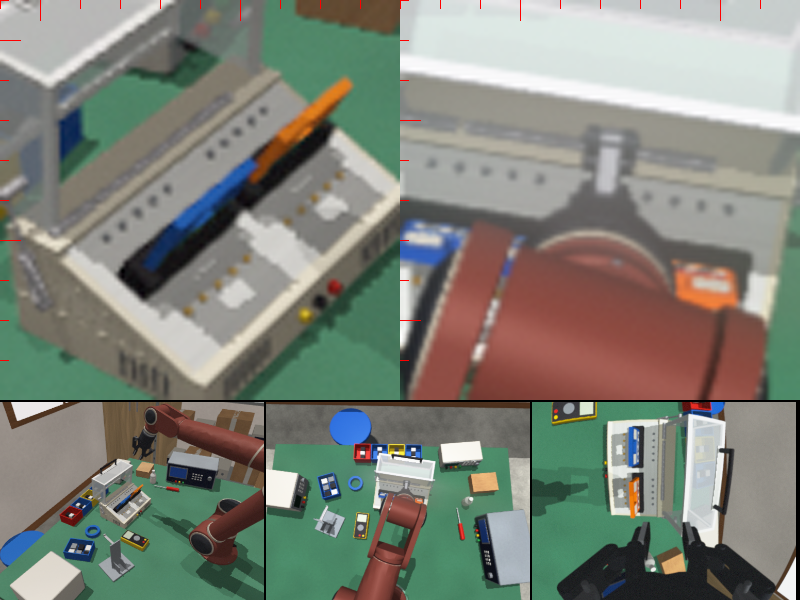

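The hood stands open: the white frame is behind the hinge in all views, and the handle is at the rear. The orange card is at side px ≈(253–278,160–185) and in the wrist view at about (200,180). I'll measure it from side and wrist.

```bash
cat >> h.py <<'E'
def wray(f,p):
    M=f['world_to_cam'];R=M[:3,:3];c=-R.T@M[:3,3];K=f['mtx']
    v=np.array([(p[0]-K[0,2]),(p[1]-K[1,2])]);r=np.linalg.norm(v);a=r/K[0,0]
    d=np.r_[v/r*np.sin(a),np.cos(a)];return c,R.T@d
def tri2(c,d,e,k):
    t=np.linalg.lstsq(np.c_[d,-k],e-c,rcond=None)[0];a=c+d*t[0];b=e+k*t[1];return (a+b)/2,np.linalg.norm(a-b)
def omask(im,lo=(5,140,110),hi=(19,255,255)):
    return cv2.inRange(cv2.cvtColor(im,cv2.COLOR_BGR2HSV),lo,hi)
E
python3 - <<'E'
from h import *
d=pickle.load(open('f1.pkl','rb'));np.set_printoptions(precision=4,suppress=True)
W=d['wrist'];print(W['mtx'],W['world_to_cam'])
o=np.zeros((600,800,3),np.uint8)
for n in('side','wrist'):
    for nm,lo,hi in(('orange',(5,140,110),(19,255,255)),('blue',(100,140,60),(120,255,255))):
        m=omask(d[n]['frame'],lo,hi);cs,_=cv2.findContours(m,0,2)
        for c in cs:
            if cv2.contourArea(c)>60: print(n,nm,cv2.contourArea(c),cv2.boundingRect(c),cv2.approxPolyDP(c,2.0,True).reshape(-1,2).tolist())
def crop(f,x,y,w,h,s):
    im=cv2.resize(f['frame'][y:y+h,x:x+w],None,fx=s,fy=s,interpolation=cv2.INTER_CUBIC)
    for i in range(0,w,10): cv2.line(im,(i*s,0),(i*s,8 if (x+i)%50 else 20),(0,0,255),1)
    for i in range(0,h,10): cv2.line(im,(0,i*s),(8 if (y+i)%50 else 20,i*s),(0,0,255),1)
    return im
o[:600,:400]=crop(d['wrist'],150,100,80,120,5);o[:480,402:]=crop(d['side'],220,150,66,80,6)[:, :398-0] if False else np.pad(crop(d['side'],220,150,66,80,6),((0,0),(0,2),(0,0)))
cv2.imwrite('pics/c4.png',o)
E
```

```text
[[297.3186   0.     259.9462]
 [  0.     297.3186 186.7459]
 [  0.       0.       1.    ]] [[ 0.9004 -0.0979  0.4238 -0.6683]
 [-0.2405 -0.9239  0.2976 -0.0287]
 [ 0.3624 -0.3699 -0.8555  0.2849]
 [ 0.      0.      0.      1.    ]]
side orange 93.5 (253, 160, 25, 25) [[277, 161], [260, 172], [253, 184]]
side blue 2100.0 (122, 264, 63, 46) [[136, 264], [122, 290], [126, 302], [173, 309], [184, 282], [182, 270]]
side blue 2784.0 (0, 249, 86, 70) [[85, 256], [72, 250], [53, 250], [37, 255], [18, 266], [1, 287], [0, 301], [5, 311], [13, 318], [18, 316]]
side blue 566.5 (165, 239, 29, 25) [[166, 245], [165, 254], [171, 262], [183, 263], [193, 255], [193, 245], [189, 240], [175, 239]]
side blue 728.5 (137, 185, 42, 37) [[153, 185], [137, 200], [157, 207], [162, 221], [178, 205], [176, 192]]
side blue 129.0 (226, 180, 28, 28) [[253, 181], [233, 195], [226, 206], [241, 195]]
side blue 506.0 (330, 126, 33, 23) [[331, 126], [331, 143], [359, 147], [362, 131]]
wrist orange 776.0 (188, 146, 20, 79) [[207, 146], [200, 147], [188, 156], [191, 224], [198, 224], [200, 220], [198, 201], [204, 195], [203, 173], [198, 175], [196, 172], [196, 157], [207, 151]]
wrist blue 431.5 (138, 346, 44, 33) [[181, 346], [148, 357], [138, 368], [139, 378], [180, 350]]
wrist blue 810.0 (187, 48, 22, 78) [[197, 48], [188, 50], [187, 73], [188, 124], [194, 125], [207, 119], [203, 117], [201, 121], [195, 120], [195, 101], [201, 99], [203, 77], [196, 72], [196, 52], [200, 51], [208, 56]]
wrist blue 890.0 (293, 0, 81, 31) [[373, 0], [348, 0], [347, 17], [309, 15], [294, 20], [293, 25], [307, 21], [349, 30], [350, 23], [360, 21], [368, 15]]
```

View pics/c4.png

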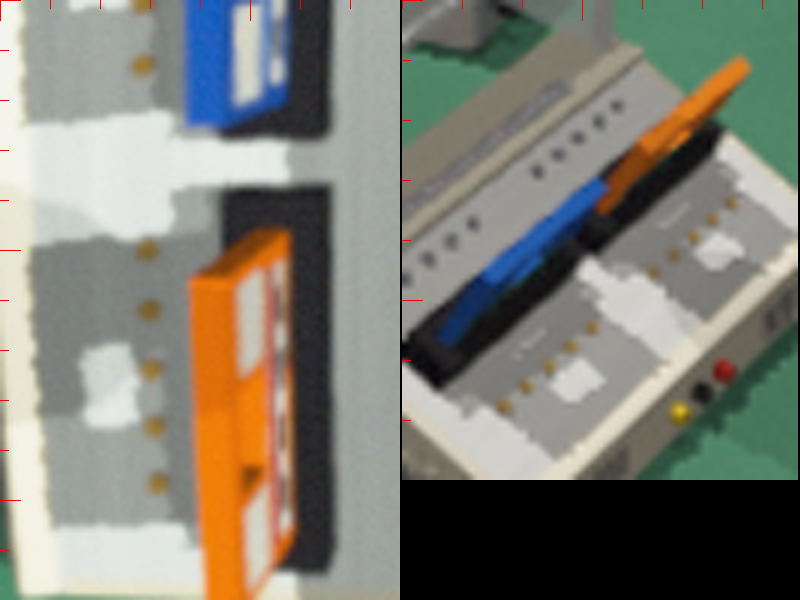

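```bash
python3 - <<'E'
from h import *
d=pickle.load(open('f1.pkl','rb'));np.set_printoptions(precision=4,suppress=True)
S,W=d['side'],d['wrist']
for n,p,q in(('o -y',(277.5,160.8),(194.5,224)),('o +y',(254,181.5),(192,156)),('b -y',(253,181),(192,124.5)),('b +y',(234,194.5),(192,49.5))):
    print(n,*tri2(*ray(S,p),*wray(W,q)))
H=np.array([.672,-.076,.109]);y=-.115;fx=np.array([np.cos(y),np.sin(y),0]);fy=np.array([-np.sin(y),np.cos(y),0]);zz=np.array([0,0,1.])
n=-np.sin(np.radians(25))*fx+np.cos(np.radians(25))*zz
# intersect wrist rays (top-face centreline) with candidate plane heights
for q in((192,156),(194.5,224),(192,49.5),(192,124.5)):
    c,k=wray(W,q)
    for z in(.16,.17,.18): 
        P=c+k*(z-c[2])/k[2]; print(q,z,P,'fix',(P-H)@fx,(P-H)@fy)
E
```

```text
o -y [ 0.5452 -0.1824  0.1528] 0.0013598181882787152
o +y [ 0.5759 -0.0888  0.1159] 0.019096888255067623
b -y [ 0.5664 -0.0419  0.1535] 0.0016535281816358054
b +y [0.5792 0.0551 0.162 ] 0.0018771030424791421
(192, 156) 0.16 [ 0.5593 -0.0816  0.16  ] fix -0.11133524339734045 -0.018520641363869085
(192, 156) 0.17 [ 0.5575 -0.0791  0.17  ] fix -0.11341537333874659 -0.016214231830552366
(192, 156) 0.18 [ 0.5557 -0.0766  0.18  ] fix -0.11549550328015269 -0.013907822297235686
(194.5, 224) 0.16 [ 0.5447 -0.1784  0.16  ] fix -0.11469131638798669 -0.11633170951081723
(194.5, 224) 0.17 [ 0.5433 -0.1733  0.17  ] fix -0.11668207111394882 -0.11142050404105797
(194.5, 224) 0.18 [ 0.5419 -0.1682  0.18  ] fix -0.11867282583991093 -0.10650929857129877
(192, 49.5) 0.16 [0.5788 0.055  0.16  ] fix -0.10764300958165682 0.11945562355749845
(192, 49.5) 0.17 [0.5765 0.0539 0.17  ] fix -0.10982146700094138 0.1180876021598213
(192, 49.5) 0.18 [0.5741 0.0528 0.18  ] fix -0.11199992442022604 0.11671958076214416
(192, 124.5) 0.16 [ 0.5659 -0.0407  0.16  ] fix -0.1094257674369357 0.022895845731928537
(192, 124.5) 0.17 [ 0.5639 -0.0393  0.17  ] fix -0.11155674842533095 0.02409929729399827
(192, 124.5) 0.18 [ 0.562  -0.0378  0.18  ] fix -0.11368772941372608 0.025302748856068015
```

The wrist and side views agree (gaps under 2 mm): the orange card's top edge runs (0.559,-0.082)→(0.545,-0.178) at z≈0.157, 98 mm long, and centres at fixture y≈-0.068. That fits the given sizes. I go to the pre-grasp above its -y frame and check with the wrist camera.

```bash
python3 -m pendant '[[[-0.002,-0.014,-0.007,-0.015,-0.066,-0.16,0.5],[0,0,0,-0.015,-0.066,-0.16,0.5],[0,0,0,-0.015,-0.066,-0.16,0.5],[0,0,0,-0.015,-0.066,-0.16,0.5],[0,0,0,-0.015,-0.066,-0.16,0.5],[0,0,0,0,0,0,0.5]]]' && python3 st.py && python3 - <<'E'
from plant import imaging
import cv2,numpy as np,pickle
from h import *
w=imaging.grab_frame('wrist');s=imaging.grab_frame('side');pickle.dump(dict(wrist=w,side=s),open('f2.pkl','wb'))
cs,_=cv2.findContours(omask(w['frame']),0,2)
for c in cs:
    if cv2.contourArea(c)>60: print(cv2.boundingRect(c),cv2.approxPolyDP(c,2.0,True).reshape(-1,2).tolist())
a=w['frame'][60:384,100:420];b=cv2.resize(s['frame'][130:230,200:320],None,fx=4,fy=4)
o=np.zeros((600,800,3),np.uint8);o[:324,:320]=a;o[:400,320:]=b
cv2.imwrite('pics/c5.png',o)
E
```

```text
time: 8.4
tool_pos: [0.5231, -0.159, 0.2]
tool_rot: [0.017, 0.97, -0.065, 0.233]
contact_force: [0.2, -0.3, -0.7]
gripper_width: 0.501
t 8.4 p [ 0.523 -0.159  0.2  ] x [ 0.883 -0.119  0.455] z [ 0.451 -0.063 -0.891] j [-0.519 -0.426  2.133  0.202  1.002 -0.457] F [ 0.197 -0.292 -0.663] g 0.5007122741028998
(258, 89, 19, 145) [[260, 89], [259, 232], [272, 233], [275, 202], [276, 90]]
```

View pics/c5.png

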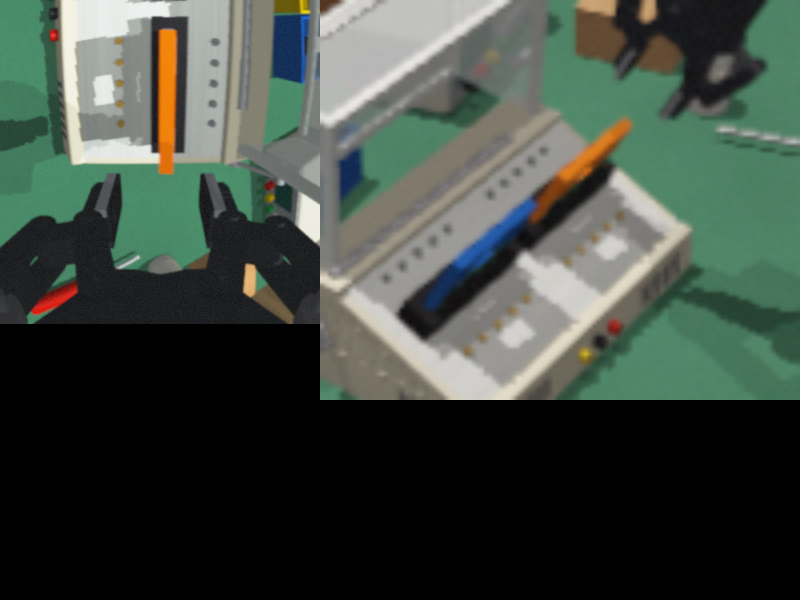

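The wrist view shows the card edge-on at x≈267, parallel to the finger plane (mid ≈261), so the offset is about 4 mm. I check the position numerically.

```bash
python3 - <<'E'
from h import *
d=pickle.load(open('f2.pkl','rb'));np.set_printoptions(precision=4,suppress=True)
W=d['wrist'];p=np.array([.523,-.159,.2]);x=np.array([.883,-.119,.455]);z=np.array([.451,-.063,-.891]);y=np.cross(z,x)
print('y',y)
for zz in(.152,.157,.162):
    E=[]
    for q in((268,89.5),(265.5,233)):
        c,k=wray(W,q);E.append(c+k*(zz-c[2])/k[2])
    E=np.array(E);m=E.mean(0);print(zz,E[0],E[1],np.linalg.norm(E[0]-E[1]),'mid in tool',(m-p)@x,(m-p)@y,(m-p)@z)
E
```

```text
y [-0.1347 -0.992   0.002 ]
0.152 [ 0.5635 -0.0811  0.152 ] [ 0.5484 -0.1846  0.152 ] 0.10458134510713478 mid in tool 0.004167756083210638 -0.030481232658153525 0.05599363228448502
0.157 [ 0.5609 -0.0807  0.157 ] [ 0.5462 -0.1813  0.157 ] 0.1016012763441711 mid in tool 0.004035939683609734 -0.031982824763965315 0.0503052016344227
0.162 [ 0.5582 -0.0803  0.162 ] [ 0.5439 -0.1779  0.162 ] 0.09862120758120742 mid in tool 0.003904123284008819 -0.03348441686977707 0.04461677098436042
```

```bash
python3 -m pendant '[[[0,0,0,0.054,-0.0075,-0.0945,0.5],[0,0,0,0.054,-0.0075,-0.0945,0.5],[0,0,0,0.054,-0.0075,-0.0945,0.5],[0,0,0,0,0,0,0.5],[0,0,0,0,0,0,0],[0,0,0,0,0,0,0],[0,0,0,0,0,0,0],[0,0,0,0,0,0,0],[0,0,0,0,0,0,0]]]' && python3 st.py
```

```text
time: 9.62
tool_pos: [0.5644, -0.1651, 0.1361]
tool_rot: [0.019, 0.969, -0.064, 0.237]
contact_force: [-11.8, 0.8, 9.4]
gripper_width: 0.111
t 9.625 p [ 0.564 -0.165  0.136] x [ 0.88  -0.114  0.461] z [ 0.456 -0.066 -0.887] j [-0.485 -0.24   2.104  0.21   0.833 -0.461] F [-11.813   0.822   9.42 ] g 0.11087290463169182
```

```bash
python3 -m pendant '[[[0,0,0,-0.018,0.0026,0.0355,0],[0,0,0,-0.018,0.0026,0.0355,0],[0,0,0,-0.018,0.0026,0.0355,0],[0,0,0,-0.018,0.0026,0.0355,0]]]' && python3 st.py && python3 -m pendant '[[[0,0,0,-0.036,0.005,0.071,0],[0,0,0,-0.036,0.005,0.071,0],[0,0,0,-0.036,0.005,0.1,0],[0,0,0,0,0,0.2,0],[0,0,0,0,0,0.2,0],[0,0,0,0,0,0,0]]]' && python3 st.py && python3 - <<'E'
from plant import imaging
import cv2,numpy as np,pickle
from h import *
d={n:imaging.grab_frame(n) for n in('side','top','wrist')};pickle.dump(d,open('f3.pkl','wb'))
o=np.zeros((600,800,3),np.uint8);o[:384,:400]=d['side']['frame'][0:384,100:500];o[:384,400:]=d['wrist']['frame'][:,60:460];o[386:600,:285]=cv2.resize(d['top']['frame'],(285,214))
cv2.imwrite('pics/c6.png',o)
E
```

```text
time: 10.12
tool_pos: [0.5475, -0.1626, 0.1715]
tool_rot: [0.019, 0.969, -0.064, 0.238]
contact_force: [-0.1, 0.2, -0.9]
gripper_width: 0.106
t 10.125 p [ 0.547 -0.163  0.171] x [ 0.878 -0.115  0.464] z [ 0.46  -0.067 -0.886] j [-0.499 -0.333  2.116  0.205  0.912 -0.456] F [-0.113  0.193 -0.863] g 0.1056925722822758
time: 10.88
tool_pos: [0.522, -0.1597, 0.3387]
tool_rot: [0.021, 0.968, -0.063, 0.243]
contact_force: [-0.6, -0.1, -1.8]
gripper_width: 0.105
t 10.875 p [ 0.522 -0.16   0.339] x [ 0.874 -0.113  0.473] z [ 0.468 -0.072 -0.881] j [-0.522 -0.51   1.966  0.183  1.227 -0.413] F [-0.594 -0.069 -1.768] g 0.10456306324795124
```

View pics/c6.png

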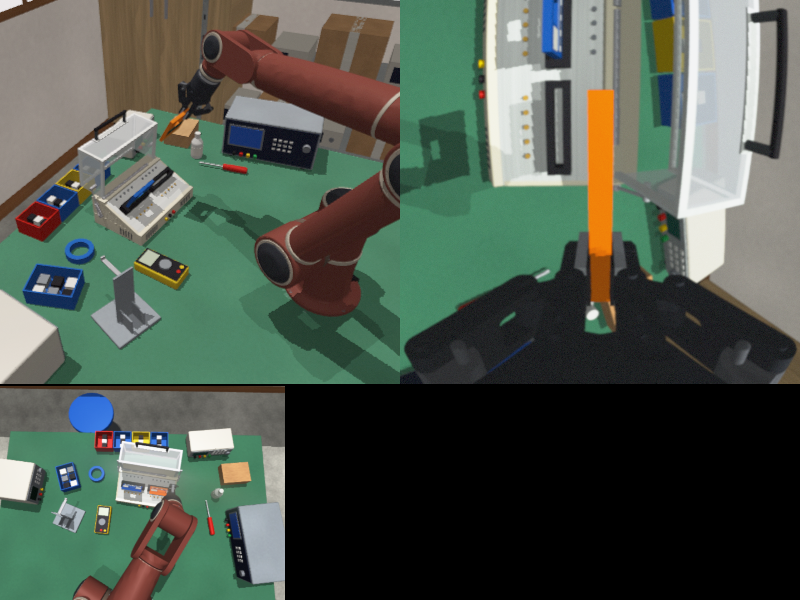

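The card is out and held at its -y frame, and the blue card is still seated (side crop, around (150,190)). I work out the card's place in the tool frame and the carrying rotation.

```bash
python3 - <<'E'
from h import *
from plant import manip
from scipy.spatial.transform import Rotation as R
d=pickle.load(open('f3.pkl','rb'));np.set_printoptions(precision=4,suppress=True)
W=d['wrist'];s=manip.state();p=np.array(s['tool_pos']);q=s['tool_rot'];r=R.from_quat([q[1],q[2],q[3],q[0]]).as_matrix()
cs,_=cv2.findContours(omask(W['frame']),0,2)
c=max(cs,key=cv2.contourArea);print(cv2.boundingRect(c),cv2.approxPolyDP(c,2.0,True).reshape(-1,2).tolist())
def on(qp,z):
    o,k=wray(W,qp);o=r.T@(o-p);k=r.T@k;t=(z-o[2])/k[2];return o+k*t
for z in(-.035,-.03,-.025,-.02,-.015): print(z,on((260.5,90),z),on((260.5,299),z))
h=np.radians(-20.5);X=np.array([np.cos(h),np.sin(h),0]);Z=np.array([0,0,-1.]);Rt=np.c_[X,np.cross(Z,X),Z]
print('rotvec/pi',R.from_matrix(Rt@r.T).as_rotvec()/np.pi,'ytool',Rt[:,1])
E
```

```text
(248, 89, 26, 214) [[263, 89], [248, 90], [248, 248], [251, 256], [251, 300], [269, 302], [273, 90]]
-0.035 [ 0.0008 -0.0826 -0.035 ] [ 0.001  0.011 -0.035]
-0.03 [ 0.0009 -0.0825 -0.03  ] [ 0.001   0.0153 -0.03  ]
-0.025 [ 0.0009 -0.0825 -0.025 ] [ 0.001   0.0196 -0.025 ]
-0.02 [ 0.0009 -0.0825 -0.02  ] [ 0.001   0.0239 -0.02  ]
-0.015 [ 0.0009 -0.0825 -0.015 ] [ 0.0011  0.0281 -0.015 ]
rotvec/pi [ 0.0388  0.1481 -0.0705] ytool [-0.3502 -0.9367 -0.    ]
```

```bash
python3 -m pendant '[[[0.0097,0.037,-0.0176,0.0128,0.175,0,0],[0.0097,0.037,-0.0176,0.0128,0.175,0,0],[0.0097,0.037,-0.0176,0.0128,0.175,0,0],[0.0097,0.037,-0.0176,0.0128,0.175,0,0],[0,0,0,0.0128,0.175,0,0],[0,0,0,0.0128,0.175,0,0],[0,0,0,0.0128,0.175,0,0],[0,0,0,0.0128,0.175,0,0],[0,0,0,0.0128,0.175,0,0],[0,0,0,0.0128,0.175,0,0],[0,0,0,0,0,-0.17,0],[0,0,0,0,0,-0.17,0],[0,0,0,0,0,0,0],[0,0,0,0,0,0,0]]]' && python3 st.py && python3 - <<'E'
from plant import imaging
import cv2,numpy as np,pickle
from h import *
d={n:imaging.grab_frame(n) for n in('side','top','wrist')};pickle.dump(d,open('f4.pkl','wb'))
def crop(f,x,y,w,h,s):
    im=cv2.resize(f['frame'][y:y+h,x:x+w],None,fx=s,fy=s,interpolation=cv2.INTER_CUBIC)
    for i in range(0,w,10): cv2.line(im,(i*s,0),(i*s,8 if (x+i)%50 else 20),(0,0,255),1)
    for i in range(0,h,10): cv2.line(im,(0,i*s),(8 if (y+i)%50 else 20,i*s),(0,0,255),1)
    return im
o=np.zeros((600,800,3),np.uint8);o[:480,:400]=crop(d['side'],160,220,100,120,4);o[:360,400:]=crop(d['top'],80,160,100,90,4);o[362:600,402:719]=cv2.resize(d['wrist']['frame'],(317,238))
cv2.imwrite('pics/c7.png',o)
E
```

```text
time: 12.78
tool_pos: [0.5525, 0.2788, 0.2461]
tool_rot: [0.0, 0.984, -0.178, 0.001]
contact_force: [0.8, 0.1, -0.4]
gripper_width: 0.107
t 12.775 p [0.552 0.279 0.246] x [ 0.937 -0.35   0.002] z [ 0.002 -0.    -1.   ] j [ 0.348  0.029  1.613 -0.001  1.498  0.705] F [ 0.837  0.094 -0.369] g 0.1073811163131212
```

View pics/c7.png

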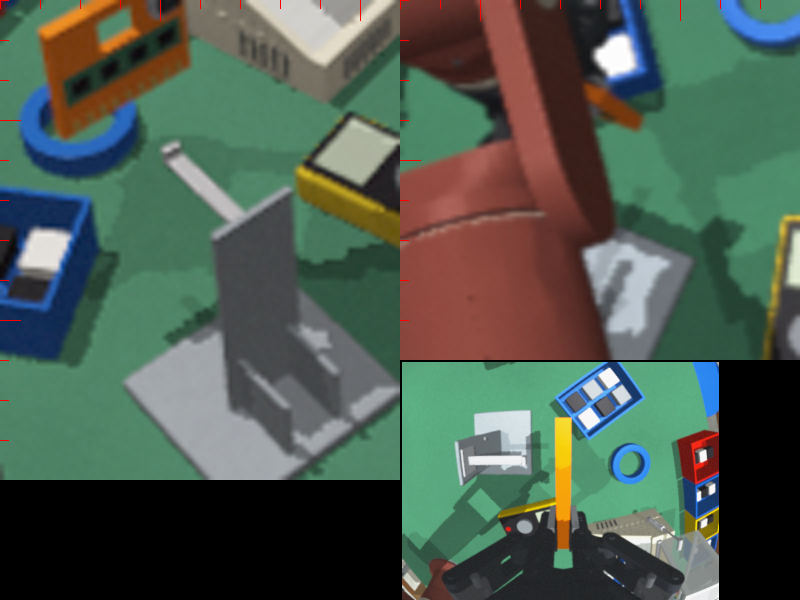

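The wrist camera sees the hook clearly (small view (467,459)→(525,462)), nearly parallel to the jaw axis. The side view shows the card's hole high and beyond the tip. I measure the hook in the wrist image at its known height.

```bash
python3 - <<'E'
from h import *
from plant import manip
from scipy.spatial.transform import Rotation as R
d=pickle.load(open('f4.pkl','rb'));np.set_printoptions(precision=4,suppress=True)
W,S=d['wrist'],d['side'];s=manip.state();p=np.array(s['tool_pos']);q=s['tool_rot'];r=R.from_quat([q[1],q[2],q[3],q[0]]).as_matrix()
hsv=cv2.cvtColor(W['frame'],cv2.COLOR_BGR2HSV)
m=cv2.inRange(hsv,(0,0,205),(180,60,255));m[:135]=0;m[185:]=0;m[:,:85]=0;m[:,215:]=0
cs,_=cv2.findContours(m,0,2)
for c in cs:
    if cv2.contourArea(c)>50:
        rc=cv2.minAreaRect(c);b=cv2.boxPoints(rc);print(rc)
        b=b[np.argsort(b[:,0])];e=[b[:2].mean(0),b[2:].mean(0)]
        for x,zh in((e[0],.1675),(e[1],.1675),(e[1],.175)):
            o,k=wray(W,x);P=o+k*(zh-o[2])/k[2];print(x,zh,'world',P,'tool',r.T@(P-p))
# predicted hole centre in side view
H=p+r@[.001,-.0325,-.0035];print('hole',H,'side px',proj(S,H))
E
```

```text
((154.00479125976562, 162.25917053222656), (21.922168731689453, 93.76171875), 88.93909454345703)
[107.132  163.1272] 0.1675 world [0.441  0.3509 0.1675] tool [-0.1308 -0.0277  0.0802]
[200.8776 161.3912] 0.1675 world [0.519  0.3214 0.1675] tool [-0.0474 -0.0275  0.0805]
[200.8776 161.3912] 0.175 world [0.5211 0.3226 0.175 ] tool [-0.0458 -0.0293  0.0731]
((97.85067749023438, 163.0181121826172), (42.41680908203125, 2.647289991378784), 83.0887680053711)
[ 95.2986 141.9638] 0.1675 world [0.4387 0.3718 0.1675] tool [-0.1403 -0.0466  0.0802]
[100.4027 184.0724] 0.1675 world [0.4249 0.337  0.1675] tool [-0.141  -0.009   0.0801]
[100.4027 184.0724] 0.175 world [0.4302 0.3376 0.175 ] tool [-0.1363 -0.0115  0.0726]
((187.90000915527344, 140.3000030517578), (26.56313133239746, 13.28156566619873), 18.434947967529297)
[175.3 136.1] 0.1675 world [0.508  0.3476 0.1675] tool [-0.067  -0.0481  0.0805]
[200.5 144.5] 0.1675 world [0.5241 0.3339 0.1675] tool [-0.047  -0.0409  0.0806]
[200.5 144.5] 0.175 world [0.526  0.3347 0.175 ] tool [-0.0455 -0.0424  0.0731]
((90.46844482421875, 159.5033416748047), (49.67713165283203, 4.041027069091797), 83.92753601074219)
[ 87.8409 134.8042] 0.1675 world [0.4345 0.3805 0.1675] tool [-0.1473 -0.0532  0.0801]
[ 93.096  184.2025] 0.1675 world [0.4175 0.3397 0.1675] tool [-0.1489 -0.009   0.08  ]
[ 93.096  184.2025] 0.175 world [0.4229 0.3402 0.175 ] tool [-0.144  -0.0114  0.0726]
hole [0.5657 0.3091 0.2518] side px [187.7644 224.6532]
```

```bash
python3 - <<'E'
from h import *
d=pickle.load(open('f4.pkl','rb'));f=d['wrist']['frame']
for x in(115,130,145,160,175,190,198): print(x,f[146:178,x].mean(1).astype(int).tolist())
print([f[162,x].mean().astype(int) for x in range(95,210,2)])
E
```

```text
115 [123, 124, 124, 121, 116, 139, 200, 231, 237, 238, 239, 240, 240, 240, 238, 238, 238, 237, 233, 204, 152, 128, 126, 128, 125, 125, 125, 127, 125, 121, 109, 107]
130 [108, 102, 99, 91, 99, 156, 224, 237, 238, 239, 239, 240, 240, 240, 239, 239, 239, 238, 235, 213, 141, 106, 105, 107, 104, 104, 105, 103, 99, 107, 123, 135]
145 [102, 94, 86, 90, 114, 180, 229, 239, 240, 240, 241, 240, 241, 240, 239, 238, 238, 238, 234, 206, 154, 138, 136, 137, 139, 140, 137, 140, 140, 139, 141, 139]
160 [95, 93, 93, 94, 123, 184, 233, 239, 241, 242, 241, 241, 241, 240, 239, 238, 238, 239, 237, 219, 187, 161, 169, 194, 181, 158, 145, 140, 139, 140, 140, 141]
175 [137, 131, 135, 132, 148, 209, 237, 242, 242, 242, 242, 242, 242, 241, 240, 239, 239, 240, 238, 230, 219, 212, 195, 156, 138, 136, 138, 138, 140, 138, 141, 138]
190 [140, 142, 140, 139, 154, 217, 240, 242, 242, 242, 242, 242, 242, 240, 240, 240, 239, 239, 237, 225, 205, 191, 164, 142, 140, 140, 141, 142, 139, 139, 141, 141]
198 [220, 220, 218, 209, 162, 126, 132, 170, 209, 220, 225, 228, 230, 231, 231, 230, 231, 234, 234, 234, 233, 228, 217, 2
[... 213 characters left out ...]
int64(238), np.int64(238), np.int64(238), np.int64(238), np.int64(239), np.int64(238), np.int64(239), np.int64(238), np.int64(238), np.int64(238), np.int64(238), np.int64(238), np.int64(239), np.int64(238), np.int64(238), np.int64(238), np.int64(238), np.int64(238), np.int64(239), np.int64(239), np.int64(238), np.int64(238), np.int64(239), np.int64(238), np.int64(239), np.int64(238), np.int64(238), np.int64(239), np.int64(239), np.int64(239), np.int64(239), np.int64(240), np.int64(239), np.int64(239), np.int64(239), np.int64(240), np.int64(240), np.int64(236), np.int64(224), np.int64(240), np.int64(240), np.int64(186), np.int64(131), np.int64(141), np.int64(144), np.int64(134), np.int64(99)]
```

Hook centre is at tool y ≈ -0.0313 (strip rows 151.5–165) against the hole at -0.0325, parallel within 0.5°, and the strip measures 84.5 mm. Aligned. I lower to the hook's height and start threading.

```bash
python3 -m pendant '[[[0,0,0,0,0,-0.11,0],[0,0,0,0,0,-0.11,0],[0,0,0,0,0,-0.11,0],[0,0,0,0,0,0,0],[0,0,0,0,0,0,0]]]' && python3 -m pendant '[[[0,0,0,-0.041,0.0154,0,0],[0,0,0,-0.041,0.0154,0,0],[0,0,0,-0.041,0.0154,0,0],[0,0,0,0,0,0,0]]]' && python3 st.py && python3 - <<'E'
from plant import imaging
import cv2,numpy as np,pickle
from h import *
d={n:imaging.grab_frame(n) for n in('side','wrist')};pickle.dump(d,open('f5.pkl','wb'))
o=np.zeros((600,800,3),np.uint8);o[:480,:400]=cv2.resize(d['side']['frame'][220:316,170:250],None,fx=5,fy=5);o[:480,402:802-2]=cv2.resize(d['wrist']['frame'][80:300,80:262],(398,480))
cv2.imwrite('pics/c8.png',o)
E
```

```text
time: 13.55
tool_pos: [0.5534, 0.2791, 0.1653]
tool_rot: [-0.001, 0.984, -0.178, 0.002]
contact_force: [-0.2, 0.8, -1.5]
gripper_width: 0.104
time: 14.05
tool_pos: [0.5206, 0.2908, 0.1631]
tool_rot: [0.0, 0.984, -0.177, 0.001]
contact_force: [0.3, -0.7, -1.3]
gripper_width: 0.106
t 14.05 p [0.521 0.291 0.163] x [ 0.937 -0.349  0.002] z [ 0.001 -0.001 -1.   ] j [ 0.385  0.036  1.747 -0.001  1.358  0.742] F [ 0.323 -0.73  -1.274] g 0.10588555918952174
```

View pics/c8.png

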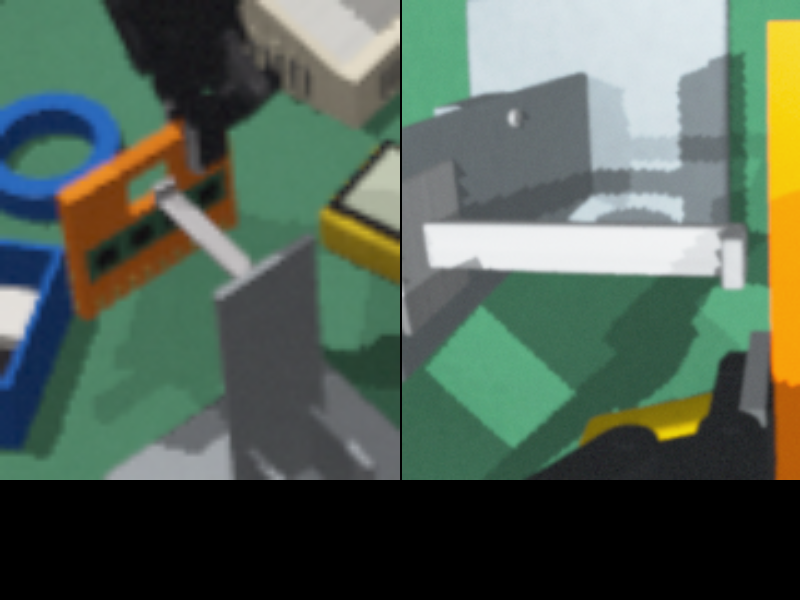

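The tip (side crop (165,185)) stands just before the hole (148,185). I raise 3 mm and continue threading in small steps, watching the force.

```bash
python3 -m pendant '[[[0,0,0,0,0,0.012,0],[0,0,0,-0.03,0.011,0,0],[0,0,0,-0.03,0.011,0,0],[0,0,0,-0.03,0.011,0,0],[0,0,0,0,0,0,0]]]' && python3 -m pendant '[[[0,0,0,-0.041,0.0154,0,0],[0,0,0,-0.041,0.0154,0,0],[0,0,0,0,0,0,0]]]' && python3 st.py && python3 - <<'E'
from plant import imaging
import cv2,numpy as np,pickle
from h import *
d={n:imaging.grab_frame(n) for n in('side','wrist')};pickle.dump(d,open('f6.pkl','wb'))
o=np.zeros((600,800,3),np.uint8);o[:480,:400]=cv2.resize(d['side']['frame'][220:316,170:250],None,fx=5,fy=5);o[:480,402:802-2]=cv2.resize(d['wrist']['frame'][60:320,80:300],(398,480))
cv2.imwrite('pics/c9.png',o)
E
```

```text
time: 14.78
tool_pos: [0.4983, 0.2989, 0.1658]
tool_rot: [0.0, 0.984, -0.177, 0.001]
contact_force: [0.5, -1.1, -1.5]
gripper_width: 0.106
time: 15.15
tool_pos: [0.4776, 0.3066, 0.1659]
tool_rot: [0.0, 0.984, -0.177, 0.001]
contact_force: [0.3, 0.3, -1.7]
gripper_width: 0.104
t 15.15 p [0.478 0.307 0.166] x [ 0.937 -0.349  0.001] z [ 0.001 -0.001 -1.   ] j [ 0.44  -0.035  1.812 -0.001  1.363  0.797] F [ 0.275  0.344 -1.682] g 0.10374059447335653
```

View pics/c9.png

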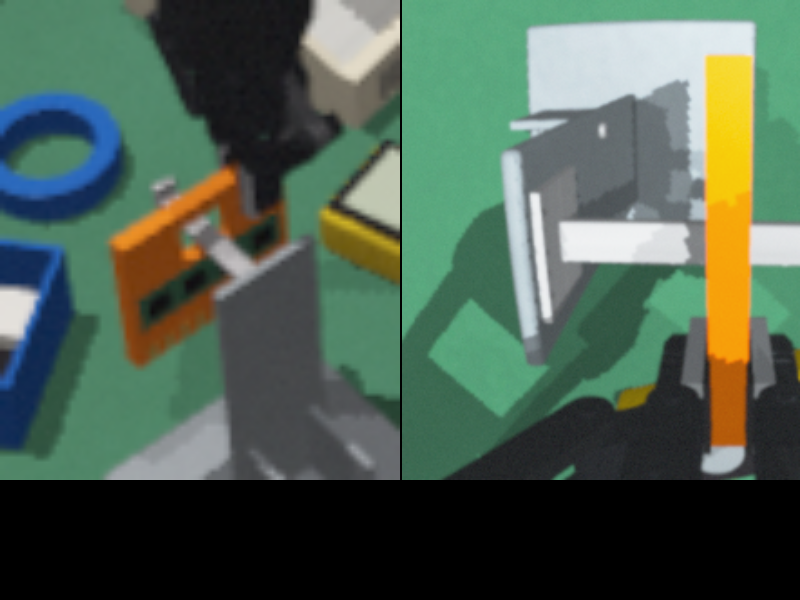

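The hook now runs through the hole, with its tip showing beyond the card (side crop (165,190)) and no contact force; the hole is about 51 mm out. I lower it onto the strip.

```bash
python3 -m pendant '[[[0,0,0,0,0,-0.02,0],[0,0,0,0,0,-0.02,0],[0,0,0,0,0,-0.012,0],[0,0,0,0,0,0,0]]]' && python3 -m pendant '[[[0,0,0,0,0,-0.008,0],[0,0,0,0,0,-0.008,0],[0,0,0,0,0,0,0]]]'
```

```text
time: 15.75
tool_pos: [0.4783, 0.3061, 0.1523]
tool_rot: [0.001, 0.984, -0.178, 0.0]
contact_force: [0.1, -1.6, -1.2]
gripper_width: 0.106
time: 16.12
tool_pos: [0.4789, 0.3064, 0.1502]
tool_rot: [-0.0, 0.984, -0.178, 0.001]
contact_force: [-1.7, -2.2, 5.1]
gripper_width: 0.099
```

```bash
python3 -m pendant '[[[0,0,0,0,0,0,0.2],[0,0,0,0,0,0,0.3],[0,0,0,0,0,0,0.35],[0,0,0,0,0,0,0.35],[0,0,0,0,0,0.06,0.35],[0,0,0,0,0,0.1,0.35],[0,0,0,0,0,0.2,0.35],[0,0,0,0,0,0.2,0.35],[0,0,0,0,0,0.2,0.35],[0,0,0,-0.1,-0.15,0.1,0.35],[0,0,0,-0.1,-0.2,0,0.35],[0,0,0,-0.1,-0.2,0,0.35],[0,0,0,0,0,0,0.35],[0,0,0,0,0,0,0.35],[0,0,0,0,0,0,0.35],[0,0,0,0,0,0,0.35]]]' && python3 - <<'E'
from plant import imaging
import cv2,numpy as np,pickle
from h import *
d={n:imaging.grab_frame(n) for n in('side','top')};pickle.dump(d,open('f7.pkl','wb'))
o=np.zeros((600,800,3),np.uint8);o[:384,:320]=cv2.resize(d['side']['frame'][220:316,170:250],None,fx=4,fy=4);o[:300,320:720]=d['side']['frame'][50:350,90:490];o[302:600,402:800]=cv2.resize(d['top']['frame'],(398,298))
o[386:600,:400]=cv2.resize(d['top']['frame'][175:255,80:230],(400,214))
cv2.imwrite('pics/c10.png',o)
f0=pickle.load(open('f0.pkl','rb'))['top']['frame'];df=cv2.absdiff(f0,d['top']['frame']).max(2)
for n,(x,y,w,h) in dict(meter=(168,210,35,60),tape=(155,140,36,36),bin=(98,135,50,56),driver=(365,203,24,68),bottle=(380,180,24,24)).items(): print(n,(df[y:y+h,x:x+w]>60).sum())
E
```

```text
time: 18.12
tool_pos: [0.4038, 0.1695, 0.3637]
tool_rot: [0.0, 0.984, -0.177, 0.0]
contact_force: [-0.8, -0.9, -0.6]
gripper_width: 0.349
meter 0
tape 0
bin 0
driver 0
bottle 0
```

View pics/c10.png

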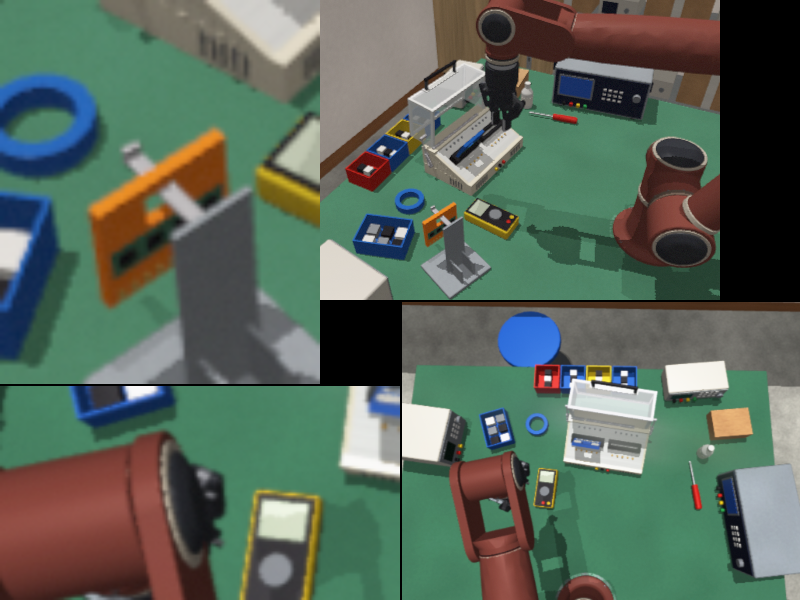

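The card hangs upright on the hook, with its board side to the plate and its label outward. The hood is open, the blue card is seated, and the bystanders' pixels haven't changed. I hand it in.

```bash
python3 -c "
from plant import manip
print(manip.job_done())"; python3 st.py
```

```text
the job is handed in; nothing more can be done
None
the job is handed in; nothing more can be done
```

The hood is open, the orange check card hangs on the stand's hook with its label outward, and the job is handed in. It took about 18 s of the 58 s allowed.

- **Hood:** I gripped the handle, swung it to about 1.87 rad and let go. It stayed open in every later picture.
- **Card:** I drew it out along its lean and stood it upright. I then threaded its hole over the hook tip, with no contact force showing while threading. When I lowered it onto the strip, the upward force rose to about 5 N; then I released it and moved the arm clear.
- **Last pictures:** The card hangs upright and square, about 51 mm out from the plate, with its board side to the plate. The blue card looks seated. The bystanders' pixels in the top view match the start exactly, and the force on the free tool read under 1.5 N.

No check failed. I judged the hanging card from pictures and from the tool pose before release, and did not measure it again afterwards. My readings of the fixture's turn differed by about 2 degrees (0.113 to 0.149 rad), which did not matter for the grasps.

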